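Push the riser tube into the hutch watering manifold and lock it

ROBOT

A 6-joint arm with a two-finger parallel gripper is mounted at the origin on the work surface. World frame = base frame: x ahead of the robot, y to its left, z up, the work surface at z = 0. Lengths are in m, angles in rad, forces in N, time in s.
With the tool pointing down it reaches from about 0.375 to 0.975 m from the base axis. Payload 3.8 kg.
Tool frame: the origin (TCP) lies midway between the tips of the shut fingers; the grasp point (between the pads) lies 19 mm behind it; x points along the fingers, y is the direction in which the jaws open and shut, and the axes are right-handed (so a half turn about x gives the same grasp; the last joint's range is limited). The gripper opens to 85 mm and grips with 20 to 120 N. Pads are 22 mm wide; open, the fingers measure 114 mm over their backs; the gripper's body (76 mm by 85 mm) begins 54 mm behind the grasp point. The pads swing forward as they close: fully open they stand 13 mm farther back than shut.
Start: joints at [-1.284, 0.264, 1.604, -0, 1.274, -0.037], TCP at [0.215, -0.64, 0.231] pointing down, gripper open.
Joint ranges: [-2.63, 2.63], [-0.94, 2.18], [0.31, 2.57], [-1.31, 4.45], [0, 2.66], [-2.55, 2.55]. Speed limits (rad/s): [2.57, 2.57, 3.14, 3.14, 3.14, 3.14].

INTERFACE

Orientations are given as a unit quaternion [w, x, y, z].
In Python, from workcell import ctrl gives the robot as it stands.
- The arm moves only by the tool step_arm, never from a script. Its argument "deltas" is a list that holds one entry, the list of rows, each a list of 7 numbers: the shift along the tool's x, y, z in mm, then the turn, a rotation vector about the tool's x, y, z in rad, then the finger opening in mm, from 0 to 85.4. A call has 1 to 10 rows; each row is the pose to reach, as a shift and turn from the pose measured when the call began, along the tool's axes at that moment; what a row does not reach only later rows make up. A row lasts 1/8 s, in which the tool goes at most 62.5 mm and 10.7 degrees, less where a joint would pass 70% of its speed; a pose out of reach is approached as far as the arm can. A call with a gripper value outside its range is refused whole. The fingers move at their own pace and stop on an object; "force" is the grip in N (left out, the last holds). Time passes only in rows, so rows that repeat a pose let the fingers close. It gives the time, the measured TCP pose, the force and the opening at its end, in the units of the state.
- ctrl.state(): the state, without advancing time (a new reading comes with each control period).
- ctrl.snapshot(name): name is "side" or "top" or "wrist"; returns a dict with "pixels" (420x560x3 uint8, red, green, blue), "z_map" (420x560 float32, m along the optical axis (not along the pixel's ray), 0 where there is no reading), "camera_matrix" (3x3 intrinsics, pixels), "R" (3x3) and "t" (3): a world point X has camera coordinates R X + t. Camera axes: x right, y down, z forward; pixel columns grow to the right and rows downward; lengths in m; the calibration is good to about 2 mm. A picture is of the moment at which its call begins.
- ctrl.finish_job(): hands the job in, once; it reports no verdict.
The state is a dict: "time_s": time; "qpos": joint angles; "qvel": joint speeds; "joint_torque": joint torques, N m; "tcp_pos": TCP position; "eef_rot": TCP orientation; "contact_force": force on the tool from outside, world axes, zero at the start; "torque": the same for the moment, N m; "finger_gap": finger opening in m.
Only numpy, scipy, OpenCV 4.12 (cv2) and the standard library are available. Lean on these libraries where they do the work, as an engineer would, in place of code of your own. Each camera call takes 0.05 s, during which the arm holds its last target.

TASK

Take the long metal riser tube out of the wooden storage block and push it upright into the port of the watering manifold, past the seal, until it is fully home on the bottom. Then swing the lock lever right round so its fork closes about the tube as far as it goes, and let go. Leave everything else on the counter where it is.

Things in the scene. Friction and masses are not known exactly. Their poses are not given: they have to be found in the camera images.
- riser_mid (a point): Centre, half-way up, of the long riser tube: plain aluminium, round, 22 mm diameter, 170 mm long (the longest and tallest piece in the storage block), about 90 g, standing upright; z runs up along the tube. Its lower end tapers to 17 mm diameter over the last 4.5 mm.
- riser_foot (a point): Centre of the lower end face of the riser tube, 85 mm below riser_mid along its z.
- stand: Wooden storage block fixed on the counter, 80 x 270 x 50 mm high; origin at the centre of its underside, y along its length. Three equal round holes, 24.5 mm wide and 35 mm deep, at y = -90, 0 and +90 mm. The riser tube, the short tube and the bamboo stick stand in them, in any order.
- stub_mid (a point): Centre of the short aluminium tube, 22 mm diameter, 110 mm long, standing in the storage block; not to be used or moved.
- chew_stick_mid (a point): Centre of the bamboo chew stick, 22 mm diameter, 120 mm long, standing in the storage block; not to be moved.
- manifold: Watering manifold fixed on the counter; origin under the port, on the counter; x and y level, z up. Aluminium base plate 120 x 200 x 8 mm (its centre at y = +45 mm), a grey plastic port block 60 x 60 mm up to 75 mm high centred on the origin, and a steel pivot post at y = +65 mm.
- port_mouth (a point): Centre of the port's mouth, 79 mm above the counter: a black collar, 46 mm outside and 30 mm inside, 4 mm high, then a chamfer down to a round vertical bore of 24 mm.
- port_floor (a point): Centre of the bottom of the bore, 49 mm below port_mouth. Four spring seal lips 24 mm below the mouth stop a tube that is merely put in; passing them takes a push of about 15 to 20 N, after that it slides with about 4 N to the bottom, and stays. When home the tube stands 121 mm above the mouth.
- lock (a joint): Angle of the steel lock lever about the vertical post: 0 = fully open, 1.1 rad = locked (end stop); it grows clockwise seen from above. Starts between 0 and 0.15. It turns stiffly (about 1.5 N at the handle) and stays where left.
- lock_pivot (a point): Point on the vertical pivot axis of the lock lever, 88 mm above the counter (mid thickness of the lever), 65 mm from the port's axis. The lever is a flat steel bar 8 mm thick: a fork with a 32 mm slot on the port side, whose middle is 65 mm from the pivot, and a straight tail on the other side.
- lock_handle (a point): Centre, half-way up, of the upright round black handle on the lever's tail: 16 mm diameter, 45 mm high, 90 mm from the pivot axis; its top is 137 mm above the counter.
- rake: Grey plastic grooming rake lying on the counter, about 150 x 90 mm, 16 mm thick; leave it alone.
- clip: Red metal spring clip lying on the counter, 90 x 26 mm, about 35 mm high; leave it alone.
- bowl: White ceramic bowl, 110 mm across, 45 mm high; leave it alone.
- jar: Amber glass jar, 76 mm diameter, 120 mm high; leave it alone.
- pad_box: Cardboard box 100 x 70 x 50 mm; leave it alone.

How it is judged:
On the way:
1. the riser tube is fully home in the port, upright, while the lock lever is still open (z of riser_foot in the frame of port_floor below 0.004 m and horizontal distance between riser_foot and port_floor below 0.004 m and angle between riser_mid's own z axis and vertical below 0.08 rad and value of joint lock below 0.4 rad), for 0.2 s.
At the end, for the whole second after the job is handed in: The riser tube stands upright in the port (within 0.08 rad) with its foot within 4 mm of the bottom of the bore, and the lock lever is turned past 1.0 rad of its 1.1 rad and at rest (z of riser_foot in the frame of port_floor below 0.004 m and horizontal distance between riser_foot and port_floor below 0.004 m and angle between riser_mid's own z axis and vertical below 0.08 rad and value of joint lock above 1 rad and velocity of joint lock below 0.05 rad/s); the robot touches nothing.
It fails at once if the lock lever is swung across before the riser tube is home (value of joint lock above 0.4 rad and distance between riser_foot and port_floor above 0.008 m).
It fails at once if the short tube or the bamboo stick is moved more than 30 mm (distance of any of stub_mid, chew_stick_mid from where it was at the start of the episode above 0.03 m).
It fails at once if the rake, clip, bowl, jar or box is moved more than 30 mm (distance of any of rake, clip, bowl, jar, pad_box from where it was at the start of the episode above 0.03 m).
It also fails if it takes over 61 s, if anything falls off the work surface, if the arm or the gripper's body presses on something with over 40 N, if the wrist force passes 120 N, or if a joint passes its speed limit or range.

## Working session

There is one attempt and no reset: what is moved stays moved. The work goes in short steps, Python scripts to look and compute and a tool call to move; the robot and the scene stay as the last step left them, time stands still between calls to the robot, and variables do not carry over. Pictures are saved under pics/ and viewed, and the job is handed in when it is done.

Besides the shell and the picture viewer there is one more tool, called after ">>>" by a JSON object that holds its "fn" and its "kwargs". step_arm: Moves the arm, as the interface text tells. Its arguments: {"type":"object","properties":{"deltas":{"type":"array"},"force":{"type":"number"}},"required":["deltas"]}

```bash
ls; mkdir -p pics; cat > h.py <<'E'
import numpy as np, cv2
from workcell import ctrl
def snap(n,f):
    s=ctrl.snapshot(n); cv2.imwrite('pics/'+f+'.png',s['pixels'][:,:,::-1]); np.savez('pics/'+f+'.npz',**s); return s
def load(f): return dict(np.load('pics/'+f+'.npz'))
def ray(s,u,v):
    K,R,t=s['camera_matrix'],s['R'],s['t']
    d=R.T@np.linalg.solve(K,[u,v,1.]); return -R.T@t,d
def onz(s,u,v,z):
    o,d=ray(s,u,v); return o+d*(z-o[2])/d[2]
def world(s):
    K,R,t=s['camera_matrix'],s['R'],s['t']; z=s['z_map']
    v,u=np.mgrid[:z.shape[0],:z.shape[1]]
    p=np.stack([(u-K[0,2])/K[0,0]*z,(v-K[1,2])/K[1,1]*z,z],-1)
    return (p-t)@R
E
python3 - <<'E'
from h import *
for n in('side','top','wrist'):
    s=snap(n,n+'0'); print(n,s['camera_matrix'].tolist(),-s['R'].T@s['t'])
print(ctrl.state())
E
```

```text
pics
side [[438.1809349784108, 0.0, 279.58970942508125], [0.0, 438.1809349784108, 203.42371132525454], [0.0, 0.0, 1.0]] [ 0.2791579  -0.64345239  0.65814329]
top [[414.324731827431, 0.0, 277.11184184094714], [0.0, 414.324731827431, 204.33917399825705], [0.0, 0.0, 1.0]] [ 0.53326393 -0.01925186  0.95038413]
wrist [[356.9047733541576, 0.0, 284.03086074464846], [0.0, 356.9047733541576, 213.10442595921], [0.0, 0.0, 1.0]] [ 0.28700669 -0.61498244  0.3722571 ]
{'time_s': 0.15, 'qpos': array([-1.28390229e+00,  2.64573305e-01,  1.60507435e+00, -3.80630424e-05,
        1.27371479e+00, -3.69211977e-02]), 'qvel': array([ 0.00033112, -0.00332461, -0.00399652,  0.0019776 , -0.00050181,
        0.00062376]), 'joint_torque': array([ 3.84352088e-04, -5.15905595e+01, -3.67960775e+01, -5.05273817e-05,
        8.09712277e-03,  2.42303491e-05]), 'tcp_pos': array([ 0.21458439, -0.63937343,  0.23024503]), 'eef_rot': array([-0.11337106, -0.69776726, -0.11460952,  0.69794879]), 'contact_force': array([-0.14768851,  0.09708978, -0.76358757]), 'torque': array([ 0.01279754, -0.04571747, -0.05390643]), 'finger_gap': 0.08540125636938356}
```

View pics/top0.png

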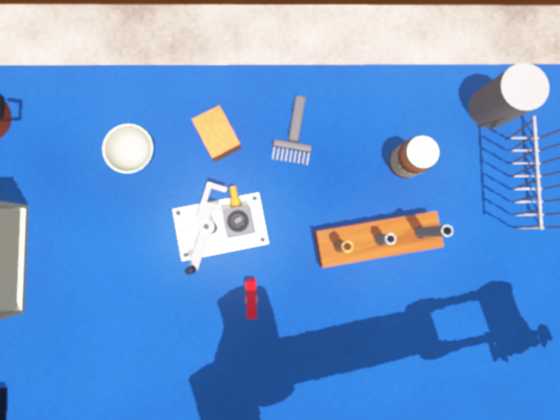

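View pics/side0.png

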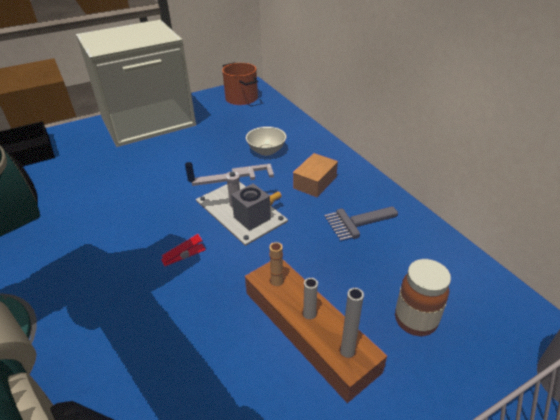

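Top view: riser at the right end of the block, its top near (447,231). Port collar is at about (237,220), lever pivot at (208,226), and handle at (191,270). The clip lies at (251,298), below the manifold.

```bash
python3 - <<'E'
from h import *
s=load('top0'); W=world(s); im=s['pixels'].astype(int)
for n,u,v,z in [('riser',447,231,.185),('mid',390,239,.125),('bamboo',347,246,.135),('port',237,219,.079),('pivot',208,226,.092),('handle',191,270,.137),('clip',251,298,.03),('rake',292,150,0.016),('jar',422,152,.12),('box',215,132,.05)]:
    print(n,onz(s,u,v,z).round(4), W[v-1:v+2,u-1:u+2].reshape(-1,3).mean(0).round(4))
H=W[...,2]
# per-height blobs
def blob(lo,hi,u0,u1,v0,v1,n):
    m=np.zeros(H.shape,bool); m[v0:v1,u0:u1]=((H>lo)&(H<hi))[v0:v1,u0:u1]
    P=W[m]
    if len(P)<3: print(n,len(P));return
    c,r=cv2.minEnclosingCircle(P[:,:2].astype(np.float32)*1000)
    print(n,len(P),'circ',np.round(c,1),round(r,1),'mean',P.mean(0).round(4))
blob(.175,.2,430,465,215,250,'risertop')
blob(.118,.135,375,405,225,255,'stubtop')
blob(.127,.145,335,360,235,260,'bamboo')
blob(.077,.083,215,260,195,240,'collar')
blob(.128,.145,180,202,255,285,'handle')
s2=load('side0');W2=world(s2);H2=W2[...,2]
H,W=H2,W2
blob(.178,.2,340,370,280,305,'side risertop')
blob(.077,.083,235,265,180,205,'side collar')
blob(.128,.145,180,200,155,185,'side handle')
for f in('top0','side0'):
    a=load(f)['pixels'][:,:,::-1]
    if f=='top0':
        cv2.imwrite('pics/tz.png',cv2.resize(a[170:290,160:310],None,fx=5,fy=5,interpolation=2))
        cv2.imwrite('pics/tz2.png',cv2.resize(a[190:280,310:460],None,fx=5,fy=5,interpolation=2))
    else: cv2.imwrite('pics/sz.png',cv2.resize(a[150:250,170:300],None,fx=6,fy=6,interpolation=2))
E
```

```text
riser [ 0.5457 -0.3558  0.185 ] [ 0.5457 -0.3552  0.1865]
mid [ 0.5322 -0.2662  0.125 ] [ 0.5322 -0.2658  0.1264]
bamboo [ 0.5196 -0.1775  0.135 ] [ 0.5196 -0.1772  0.1364]
port [0.5781 0.0421 0.079 ] [0.5806 0.0455 0.031 ]
pivot [0.5637 0.1009 0.092 ] [0.5635 0.1002 0.0971]
handle [0.4775 0.1273 0.137 ] [0.4775 0.1272 0.1375]
clip [0.4076 0.0159 0.03  ] [0.4069 0.0161 0.0248]
rake [ 0.7382 -0.08    0.016 ] [ 0.7396 -0.0804  0.0096]
jar [ 0.7093 -0.3404  0.12  ] [ 0.7088 -0.3397  0.1219]
box [0.7723 0.0917 0.05  ] [0.7721 0.0916 0.0506]
risertop 133 circ [ 547.1 -355.3] 11.2 mean [ 0.5469 -0.354   0.1851]
stubtop 98 circ [ 532.9 -266.5] 11.1 mean [ 0.533  -0.2661  0.1259]
bamboo 103 circ [ 518.9 -177.8] 11.1 mean [ 0.5193 -0.1773  0.1357]
collar 288 circ [572.5  40. ] 38.2 mean [0.5743 0.0407 0.079 ]
handle 58 circ [477.  131.3] 7.9 mean [0.4769 0.1311 0.1369]
side risertop 206 circ [ 546.2 -356.5] 12.0 mean [ 0.545  -0.3574  0.1841]
side collar 138 circ [571.2  52.6] 43.2 mean [0.5727 0.041  0.0786]
side handle 48 circ [475.9 129.2] 8.2 mean [0.4753 0.1281 0.1343]
```

View pics/tz.png

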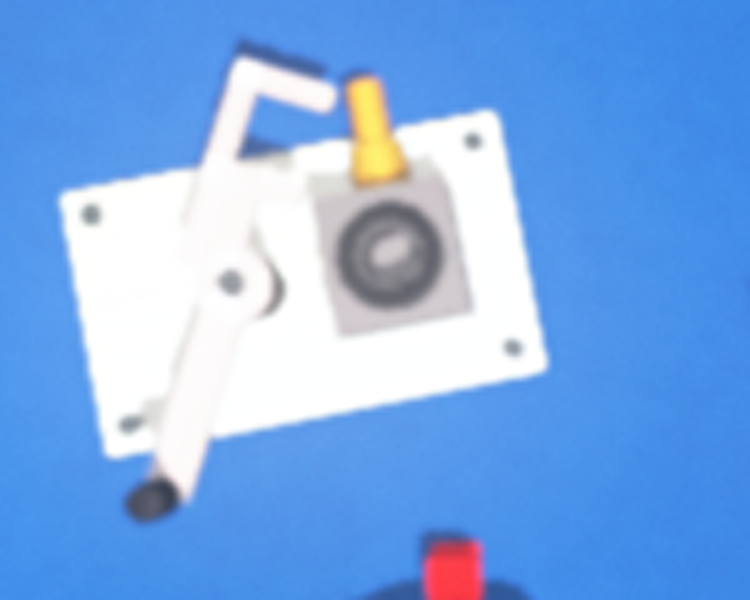

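View pics/tz2.png

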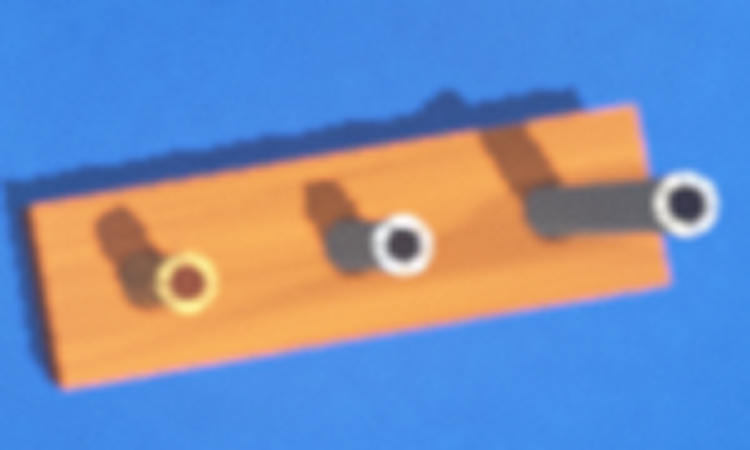

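```bash
cat >> h.py <<'E'
from scipy.spatial.transform import Rotation as Ro
def rot(yaw):
    # tool x down, tool y at angle yaw in world
    y=np.array([np.cos(yaw),np.sin(yaw),0]);x=np.array([0,0,-1.]);return np.stack([x,y,np.cross(x,y)],1)
def cur():
    st=ctrl.state(); q=st['eef_rot']; return st,Ro.from_quat([q[1],q[2],q[3],q[0]]).as_matrix()
def delta(p,yaw=None,st=None):
    st,R=cur(); d=R.T@(np.array(p)-st['tcp_pos'])*1000
    r=Ro.from_matrix(R.T@rot(yaw)).as_rotvec() if yaw is not None else np.zeros(3)
    return d.round(1).tolist(),r.round(3).tolist()
E
python3 - <<'E'
from h import *
st,R=cur(); print(R.round(3), 'yaw',np.arctan2(R[1,1],R[0,1]))
s=load('top0');W=world(s);H=W[...,2]
print('port',onz(s,237.6,220.4,.079),'piv',onz(s,205.8,226,.097))
# collar: dark pixels ring fitted
g=s['pixels'].astype(int).max(2)
m=np.zeros(g.shape,np.uint8);m[205:238,222:256]=(g<125)[205:238,222:256]
c=max(cv2.findContours(m,0,1)[0],key=cv2.contourArea);e=cv2.fitEllipse(c);print('top collar',e,onz(s,*e[0],.078))
s=load('side0');g=s['pixels'].astype(int).max(2)
cv2.imwrite('pics/sz.png',cv2.resize(s['pixels'][150:250,170:300,::-1],None,fx=6,fy=6,interpolation=2))
E
```

```text
[[-0.001  0.318 -0.948]
 [ 0.002 -0.948 -0.318]
 [-1.    -0.002 -0.   ]] yaw -1.2469698914415153
port [0.57518962 0.04086841 0.079     ] piv [0.56360733 0.1047206  0.097     ]
top collar ((237.43643188476562, 220.4745330810547), (18.658939361572266, 18.922861099243164), 25.071258544921875) [0.57508506 0.0412812  0.078     ]
```

View pics/sz.png

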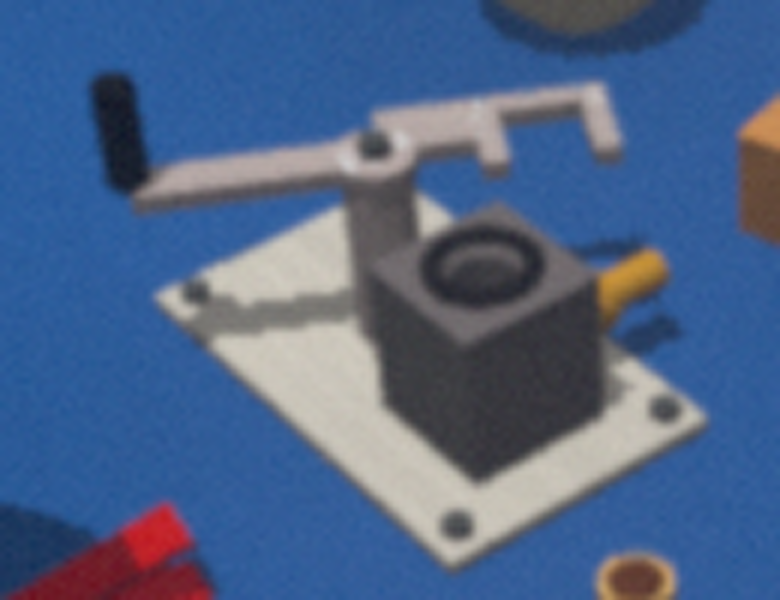

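```bash
python3 - <<'E'
from h import *
print(delta((.547,-.3555,.24),0.0))
s=load('side0'); 
print('side port',onz(s,250.1,193.75,.079)); print('piv',onz(s,170+375.5/6-.5,150+145.5/6-.5,.097))
E
```

```text
([-9.5, -163.4, -405.5], [-1.247, -0.001, 0.002])
side port [0.57361979 0.03818885 0.079     ]
piv [0.56154868 0.10143094 0.097     ]
```

>>> {"fn": "step_arm", "kwargs": {"deltas": [[[-9.5, -25, -60, -0.17, 0, 0, 85], [-9.5, -45, -115, -0.34, 0, 0, 85], [-9.5, -68, -170, -0.51, 0, 0, 85], [-9.5, -90, -225, -0.68, 0, 0, 85], [-9.5, -112, -280, -0.85, 0, 0, 85], [-9.5, -134, -335, -1.02, 0, 0, 85], [-9.5, -155, -385, -1.19, 0, 0, 85], [-9.5, -163.4, -405.5, -1.247, -0.001, 0.002, 85], [-9.5, -163.4, -405.5, -1.247, -0.001, 0.002, 85]]]}}

```text
time_s: 1.27
tcp_pos: [0.5476, -0.3545, 0.2396]
eef_rot: [0.5, 0.499, 0.5, -0.5]
contact_force: [-0.9, -0.1, -0.4]
finger_gap: 0.0851
```

```bash
python3 - <<'E'
from h import *
s=snap('wrist','wrist1')
st,R=cur();print(R.round(3),st['tcp_pos'],st['qpos'],st['time_s'])
W=world(s);m=(W[...,2]>.178)&(W[...,2]<.195);P=W[m];P=P[np.hypot(P[:,0]-.547,P[:,1]+.355)<.03]
print(len(P),cv2.minEnclosingCircle(P[:,:2].astype(np.float32)*1000),P.mean(0))
print(delta((.547,-.3555,.131),0.0))
E
```

```text
[[-0.001  1.    -0.   ]
 [-0.    -0.    -1.   ]
 [-1.    -0.001  0.   ]] [ 0.54664717 -0.35558217  0.23962498] [-6.14450310e-01  2.16582372e-01  1.64654975e+00 -8.87523911e-04
  1.27887233e+00 -6.13806880e-01] 1.325
1079 ((547.2342529296875, -355.444580078125), 11.305680274963379) [ 0.54705442 -0.35435703  0.18460603]
([108.6, 0.4, -0.1], [-0.0, 0.0, 0.001])
```

View pics/wrist1.png

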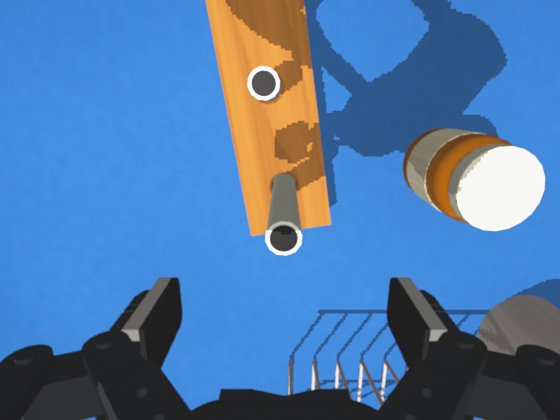

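The wrist view shows the riser top at (284,239), centred between the open fingers. Its measured position, (0.547, -0.355), agrees with the top camera. I'll descend and grip.

>>> {"fn": "step_arm", "kwargs": {"deltas": [[[30, 0.4, 0, 0, 0, 0, 85], [60, 0.4, 0, 0, 0, 0, 85], [90, 0.4, 0, 0, 0, 0, 85], [108.6, 0.4, 0, 0, 0, 0, 85], [108.6, 0.4, 0, 0, 0, 0, 85], [108.6, 0.4, 0, 0, 0, 0, 20], [108.6, 0.4, 0, 0, 0, 0, 10], [108.6, 0.4, 0, 0, 0, 0, 10], [108.6, 0.4, 0, 0, 0, 0, 10], [108.6, 0.4, 0, 0, 0, 0, 10]]], "force": 100}}

```text
time_s: 2.58
tcp_pos: [0.5476, -0.356, 0.1323]
eef_rot: [0.501, 0.5, 0.499, -0.5]
contact_force: [-0.3, -0.0, 4.9]
finger_gap: 0.0196
```

```bash
python3 - <<'E'
from h import *
st,R=cur();print(st['tcp_pos'],st['finger_gap'],st['contact_force'],st['time_s'])
E
```

```text
[ 0.54764743 -0.35598222  0.13225122] 0.019564972244722176 [-0.34367641 -0.03481549  4.85233454] 2.575
```

>>> {"fn": "step_arm", "kwargs": {"deltas": [[[-15, 0, 0, 0, 0, 0, 10], [-40, 0, 0, 0, 0, 0, 10], [-75, 0, 0, 0, 0, 0, 10], [-115, 0, 0, 0, 0, 0, 10], [-150, 0, 0, 0, 0, 0, 10], [-155, 0, 0, 0, 0, 0, 10], [-155, 0, 0, 0, 0, 0, 10]]]}}

```text
time_s: 3.45
tcp_pos: [0.5472, -0.3555, 0.2866]
eef_rot: [0.5, 0.5, 0.5, -0.5]
contact_force: [-0.8, 0.7, -1.4]
finger_gap: 0.0198
```

```bash
python3 - <<'E'
from h import *
st,R=cur();print(st['tcp_pos'],st['finger_gap'],st['contact_force'],st['time_s'])
snap('side','side2'); print(delta((.5745,.0400,.287),0.0))
E
```

```text
[ 0.54723835 -0.35548215  0.28664382] 0.019809585139621933 [-0.84223764  0.71716023 -1.40475592] 3.45
([-1.7, 27.7, -395.2], [-0.0, -0.0, 0.002])
```

View pics/side2.png

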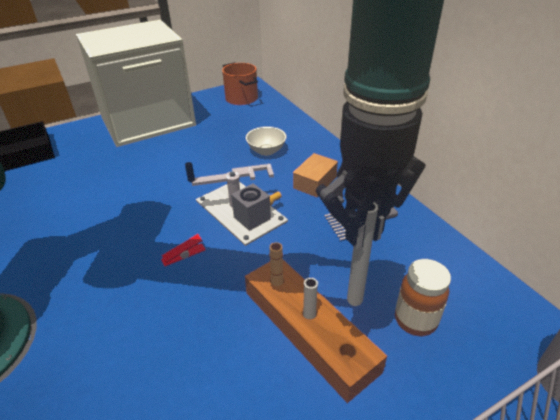

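The tube is out of the block and held, with its foot near (356,300). Next I carry it over the port.

>>> {"fn": "step_arm", "kwargs": {"deltas": [[[-1.7, 3, -40, 0, 0, 0, 10], [-1.7, 6, -90, 0, 0, 0, 10], [-1.7, 10, -145, 0, 0, 0, 10], [-1.7, 14, -200, 0, 0, 0, 10], [-1.7, 18, -255, 0, 0, 0, 10], [-1.7, 22, -310, 0, 0, 0, 10], [-1.7, 25, -360, 0, 0, 0, 10], [-1.7, 27, -390, 0, 0, 0, 10], [-1.7, 27.7, -395, 0, 0, 0.002, 10], [-1.7, 27.7, -395, 0, 0, 0.002, 10]]]}}

```text
time_s: 4.75
tcp_pos: [0.5737, 0.0396, 0.2853]
eef_rot: [-0.5, -0.499, -0.501, 0.501]
contact_force: [-0.2, -1.2, -1.1]
finger_gap: 0.0196
```

```bash
python3 - <<'E'
from h import *
st,R=cur();print(R.round(3),st['tcp_pos'],st['finger_gap'],st['contact_force'],st['time_s'])
s=snap('side','side3');cv2.imwrite('pics/side3z.png',cv2.resize(s['pixels'][30:240,160:340,::-1],None,fx=2.8,fy=2.8,interpolation=2));snap('wrist','wrist3');snap('top','top3')
E
```

```text
[[-0.003  1.     0.001]
 [-0.001  0.001 -1.   ]
 [-1.    -0.003  0.001]] [0.57373353 0.03960514 0.28528402] 0.019570813192616672 [-0.17763956 -1.18253803 -1.10344548] 4.75
```

View pics/side3z.png

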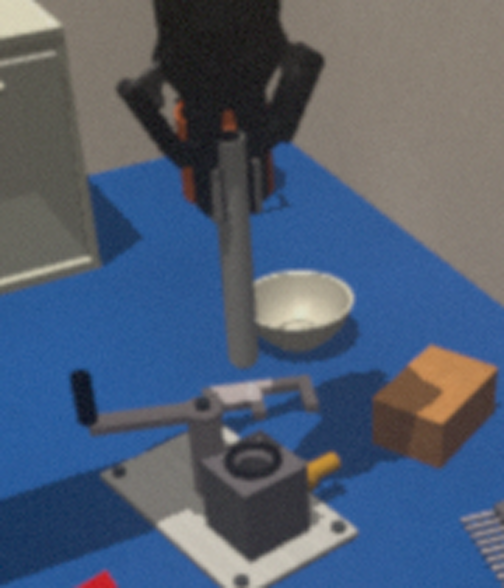

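View pics/wrist3.png

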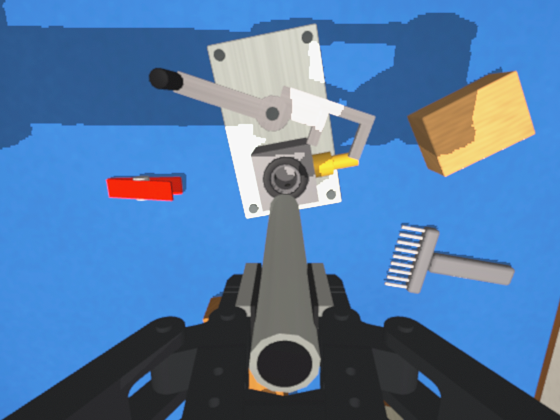

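The wrist view shows the tube top at (284,362), its far end at about (287,197), and the collar at (286,178). I'll fit the tube axis and the collar from that same camera.

```bash
python3 - <<'E'
from h import *
from scipy.optimize import least_squares
s=load('wrist3');W=world(s)
def axis(P,n):
    f=lambda p: np.hypot(P[:,0]-p[0]-p[2]*(P[:,2]-.25),P[:,1]-p[1]-p[3]*(P[:,2]-.25))-.011
    r=least_squares(f,[.574,.040,0,0],loss='soft_l1',f_scale=.001)
    p=r.x; print(n,len(P),p.round(4),'rms',np.sqrt((r.fun**2).mean()).round(5),'foot(.168)',(p[:2]+p[2:]*(.168-.25)).round(4), P[:,2].min(),P[:,2].max())
box=lambda W:(abs(W[...,0]-.574)<.02)&(abs(W[...,1]-.04)<.02)
m=box(W)&(W[...,2]>.172)&(W[...,2]<.31)
mm=np.zeros_like(m); mm[190:335,245:325]=1
# exclude fingers: near pads by colour/columns
ok=m&mm
v,u=np.nonzero(ok); 
axis(W[ok],'wrist')
low=ok&(W[...,2]<.255);axis(W[low],'wristlow')
# collar in wrist: dark ring ellipse
im=s['pixels'].astype(int);cv2.imwrite('pics/wz.png',cv2.resize(s['pixels'][130:230,230:350,::-1],None,fx=6,fy=6,interpolation=2))
c=(W[...,2]>.0765)&(W[...,2]<.082)&(im.max(2)<130)&(np.hypot(W[...,0]-.574,W[...,1]-.04)<.035)
P=W[c];print(len(P),cv2.minEnclosingCircle(P[:,:2].astype(np.float32)*1000),P.mean(0))
f=lambda p:np.maximum(0,np.hypot(P[:,0]-p[0],P[:,1]-p[1])-.023)+np.maximum(0,.015-np.hypot(P[:,0]-p[0],P[:,1]-p[1]))
print(least_squares(f,[.575,.04]).x)
print('base check', W[60:70,230:240].mean((0,1)))
s=load('side3');W=world(s);m=box(W)&(W[...,2]>.172)&(W[...,2]<.24);axis(W[m],'side')
E
```

```text
wrist 4473 [0.5737 0.0392 0.0019 0.0075] rms 0.00236 foot(.168) [0.5736 0.0386] 0.1724418632987296 0.30999746694708213
wristlow 1274 [0.5737 0.0391 0.0016 0.0018] rms 0.00021 foot(.168) [0.5736 0.039 ] 0.1724418632987296 0.25483669176000245
783 ((576.90673828125, 45.659454345703125), 26.825517654418945) [0.57465646 0.0444305  0.07861804]
[0.57542156 0.04174122]
base check [0.51958097 0.15278853 0.01188925]
side 337 [0.5729 0.0402 0.0017 0.0034] rms 0.00096 foot(.168) [0.5728 0.0399] 0.17220833691877316 0.239820997351776
```

View pics/wz.png

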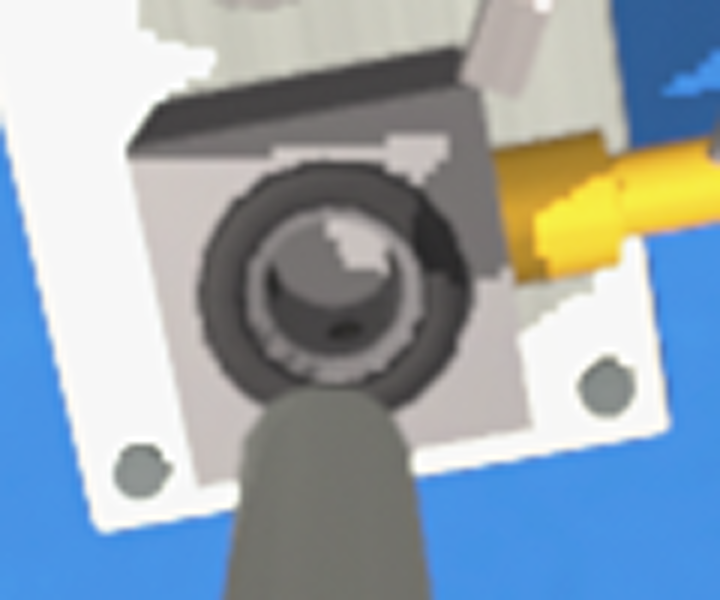

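```bash
python3 - <<'E'
from h import *
s=load('wrist3')
a=onz(s,230+336/6-.42,130+293/6-.42,.079);print(a)
for x,y in((200,290),(472,290),(336,160)): print(onz(s,230+x/6-.42,130+y/6-.42,.079)-a)
# outer ring edge points fit
s=load('top3');
st,R=cur();print(st['tcp_pos'])
E
```

```text
[0.57477401 0.04185498 0.079     ]
[-0.02253672  0.00048563  0.        ]
[0.02252939 0.00052594 0.        ]
[-3.97255453e-05  2.20132433e-02  0.00000000e+00]
[0.57427144 0.03863463 0.28639504]
```

```bash
python3 - <<'E'
from h import *
print(delta((.5751,.0408,.215),0.0),ctrl.state()['tcp_pos'])
E
```

```text
([71.4, 0.9, -2.2], [-0.002, 0.0, 0.001]) [0.57427144 0.03863463 0.28639504]
```

>>> {"fn": "step_arm", "kwargs": {"deltas": [[[10, 0.9, -2.2, 0, 0, 0, 10], [30, 0.9, -2.2, 0, 0, 0, 10], [55, 0.9, -2.2, 0, 0, 0, 10], [71, 0.9, -2.2, 0, 0, 0.001, 10], [71, 0.9, -2.2, 0, 0, 0.001, 10], [71, 0.9, -2.2, 0, 0, 0.001, 10]]]}}

```text
time_s: 5.65
tcp_pos: [0.5756, 0.0408, 0.2159]
eef_rot: [0.5, 0.501, 0.499, -0.5]
contact_force: [-0.5, 0.6, -0.7]
finger_gap: 0.0199
```

```bash
python3 - <<'E'
from h import *
st,R=cur();print(st['tcp_pos'],st['contact_force'],st['time_s'])
s=snap('wrist','wrist4');cv2.imwrite('pics/w4z.png',cv2.resize(s['pixels'][130:300,210:370,::-1],None,fx=3.5,fy=3.5,interpolation=2))
s=snap('side','side4');cv2.imwrite('pics/s4z.png',cv2.resize(s['pixels'][100:230,190:310,::-1],None,fx=4.5,fy=4.5,interpolation=2))
print(delta((.5751,.0408,.179),0.0))
E
```

```text
[0.57559323 0.04076647 0.21590338] [-0.48309139  0.63840238 -0.72052436] 5.65
([37.7, -1.0, -0.0], [-0.002, 0.0, -0.003])
```

View pics/s4z.png

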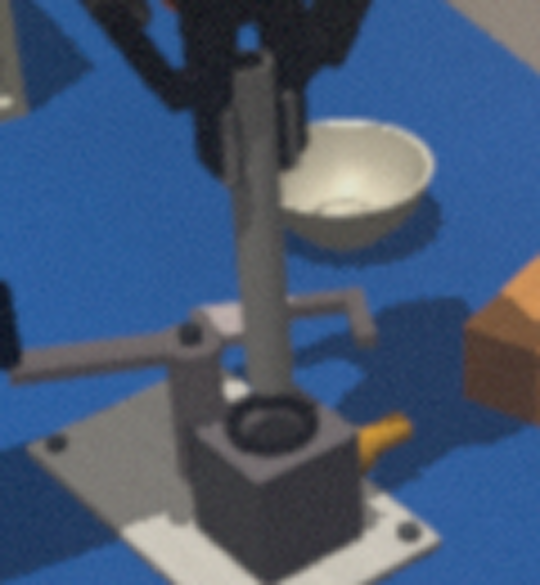

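View pics/w4z.png

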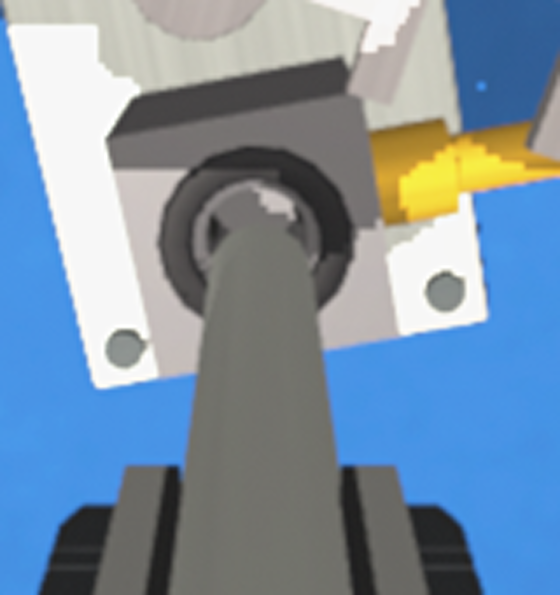

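Both views show the foot just above the collar and laterally centred (tube about 262 in the wrist crop, collar about 257). I'll lower it into the bore, above the seal.

>>> {"fn": "step_arm", "kwargs": {"deltas": [[[8, -0.5, 0, 0, 0, -0.002, 10], [16, -0.5, 0, 0, 0, -0.002, 10], [24, -0.5, 0, 0, 0, -0.002, 10], [30, -0.5, 0, 0, 0, -0.002, 10], [36, -0.5, 0, 0, 0, -0.002, 10], [36, -0.5, 0, 0, 0, -0.002, 10]]]}}

```text
time_s: 6.5
tcp_pos: [0.5752, 0.0408, 0.1799]
eef_rot: [-0.5, -0.5, -0.5, 0.501]
contact_force: [0.4, 0.2, -0.2]
finger_gap: 0.0198
```

```bash
python3 - <<'E'
from h import *
st,R=cur();print(R.round(4),st['tcp_pos'],st['contact_force'],st['torque'],st['time_s'])
E
```

```text
[[-7.0e-04  1.0e+00 -1.5e-03]
 [-4.0e-04 -1.5e-03 -1.0e+00]
 [-1.0e+00 -7.0e-04  4.0e-04]] [0.57515044 0.04077812 0.17988795] [ 0.44338295  0.24243401 -0.21468263] [-0.01835844  0.00398338  0.00704256] 6.5
```

>>> {"fn": "step_arm", "kwargs": {"deltas": [[[5, 0, 0, 0, 0, 0, 10], [9, 0, 0, 0, 0, 0, 10], [13, 0, 0, 0, 0, 0, 10], [17, 0, 0, 0, 0, 0, 10], [21, 0, 0, 0, 0, 0, 10], [25, 0, 0, 0, 0, 0, 10], [28, 0, 0, 0, 0, 0, 10], [31, 0, 0, 0, 0, 0, 10], [31, 0, 0, 0, 0, 0, 10]]]}}

```text
time_s: 7.62
tcp_pos: [0.5757, 0.0408, 0.1494]
eef_rot: [0.5, 0.5, 0.499, -0.5]
contact_force: [0.8, -0.9, 1.2]
finger_gap: 0.02
```

```bash
python3 - <<'E'
from h import *
st,R=cur();print(R.round(4),st['tcp_pos'],st['contact_force'],st['torque'],st['time_s'])
W=world(snap('wrist','wrist5'));m=(W[...,2]>.195)&(W[...,2]<.225)&(np.hypot(W[...,0]-.575,W[...,1]-.041)<.014);m[:250]=0
print(m.sum(),np.percentile(W[m][:,2],[5,25,50,75,95]))
E
```

```text
[[ 8.0e-04  1.0e+00 -1.5e-03]
 [-4.0e-04 -1.5e-03 -1.0e+00]
 [-1.0e+00  8.0e-04  4.0e-04]] [0.57568645 0.0407641  0.14944249] [ 0.76201233 -0.85997165  1.15454767] [-0.04553898 -0.01437364  0.0509404 ] 7.625
4945 [0.19635739 0.20137316 0.2020484  0.20262754 0.22401168]
```

View pics/wrist5.png

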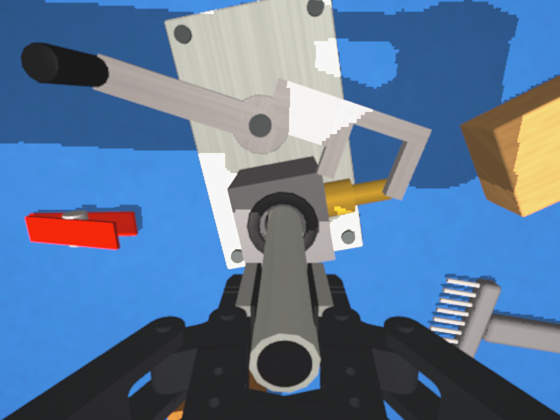

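The tube is past the seal, with its top at about 0.202 m and 2 mm left to go. I'll press it onto the bottom.

>>> {"fn": "step_arm", "kwargs": {"deltas": [[[1.5, 0, 0, 0, 0, 0, 10], [3, 0, 0, 0, 0, 0, 10], [4, 0, 0, 0, 0, 0, 10], [5, 0, 0, 0, 0, 0, 10], [5, 0, 0, 0, 0, 0, 10]]]}}

```text
time_s: 8.3
tcp_pos: [0.5762, 0.0408, 0.1472]
eef_rot: [0.5, 0.501, 0.499, -0.5]
contact_force: [-5.5, -0.2, 15.0]
finger_gap: 0.0201
```

```bash
python3 - <<'E'
from h import *
st,R=cur();print(R.round(4),st['tcp_pos'],st['contact_force'],st['torque'],st['time_s'])
W=world(snap('wrist','wrist6'));m=(W[...,2]>.195)&(W[...,2]<.225)&(np.hypot(W[...,0]-.575,W[...,1]-.041)<.014);m[:250]=0
print(m.sum(),np.percentile(W[m][:,2],[5,25,50,75,95]))
E
```

```text
[[ 1.7e-03  1.0e+00 -1.4e-03]
 [-4.0e-04 -1.4e-03 -1.0e+00]
 [-1.0e+00  1.7e-03  4.0e-04]] [0.57615702 0.04080182 0.14715793] [-5.52225364 -0.17802899 15.02984429] [-0.07718853  1.39206061  0.05478941] 8.3
4939 [0.19687428 0.19943886 0.20000712 0.20075489 0.22370663]
```

The tube is home: it stopped at TCP z 0.147 as predicted, with 15 N of reaction and its top at 0.200. I'll release and rise.

>>> {"fn": "step_arm", "kwargs": {"deltas": [[[0, 0, 0, 0, 0, 0, 50], [0, 0, 0, 0, 0, 0, 60], [0, 0, 0, 0, 0, 0, 60], [-10, 0, 0, 0, 0, 0, 60], [-40, 0, 0, 0, 0, 0, 60], [-75, 0, 0, 0, 0, 0, 60], [-95, 0, 0, 0, 0, 0, 60], [-95, 0, 0, 0, 0, 0, 60]]]}}

```text
time_s: 9.35
tcp_pos: [0.5774, 0.0409, 0.2444]
eef_rot: [0.501, 0.502, 0.498, -0.499]
contact_force: [-0.6, -0.6, -0.5]
finger_gap: 0.0598
```

```bash
python3 - <<'E'
from h import *
st,R=cur();print(st['tcp_pos'],st['contact_force'],st['finger_gap'],st['time_s'])
s=snap('wrist','wrist7');W=world(s);m=(W[...,2]>.128)&(W[...,2]<.145)&(np.hypot(W[...,0]-.477,W[...,1]-.131)<.02)
P=W[m];print(m.sum(),cv2.minEnclosingCircle(P[:,:2].astype(np.float32)*1000),P.mean(0))
W=world(snap('top','top7'));H=W[...,2]
P=W[(H>.19)&(H<.21)&(np.hypot(W[...,0]-.575,W[...,1]-.041)<.02)];print('tube top',len(P),cv2.minEnclosingCircle(P[:,:2].astype(np.float32)*1000) if len(P)>3 else '')
E
```

```text
[0.57735524 0.04091481 0.24443945] [-0.59062803 -0.64896105 -0.51872327] 0.05979854893542772 9.35
560 ((477.2233581542969, 131.85794067382812), 8.010882377624512) [0.47851919 0.13183084 0.13563111]
tube top 0
```

View pics/wrist7.png

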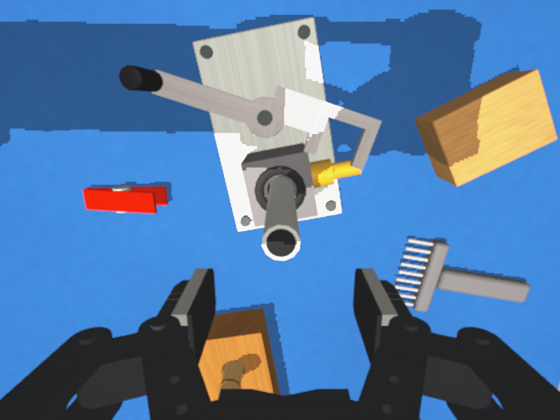

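The tube stayed standing in the port (top at (281,243)) and the lever is still open. The handle is at (0.477, 0.1315). I move over it and turn the jaws along its path.

```bash
python3 - <<'E'
from h import *
print(np.radians(72.8),delta((.4772,.1315,.22),np.radians(72.8)))
s=load('wrist7');print('piv',onz(s,264,117,.097))
E
```

```text
1.270599695451872 ([21.1, -98.4, -90.5], [-1.272, 0.001, -0.0])
piv [0.56222863 0.10537288 0.097     ]
```

>>> {"fn": "step_arm", "kwargs": {"deltas": [[[0, -15, -14, -0.18, 0, 0, 40], [0, -30, -28, -0.36, 0, 0, 28], [0, -45, -42, -0.54, 0, 0, 28], [0, -60, -56, -0.72, 0, 0, 28], [5, -75, -69, -0.9, 0, 0, 28], [10, -88, -81, -1.08, 0, 0, 28], [20, -98.4, -90.5, -1.25, 0, 0, 28], [21, -98.4, -90.5, -1.272, 0, 0, 28], [21, -98.4, -90.5, -1.272, 0, 0, 28]]]}}

```text
time_s: 10.58
tcp_pos: [0.477, 0.1311, 0.2193]
eef_rot: [0.699, 0.106, 0.699, -0.107]
contact_force: [-0.3, 0.3, -0.1]
finger_gap: 0.028
```

```bash
python3 - <<'E'
from h import *
st,R=cur();print(st['tcp_pos'],st['qpos'],st['contact_force'],st['finger_gap'],st['time_s'])
s=snap('wrist','wrist8');W=world(s);m=(W[...,2]>.128)&(W[...,2]<.145)&(np.hypot(W[...,0]-.477,W[...,1]-.131)<.02)
P=W[m];print(m.sum(),cv2.minEnclosingCircle(P[:,:2].astype(np.float32)*1000),P.mean(0))
print(delta((.4772,.1315,.104),np.radians(72.8)))
E
```

```text
[0.47697967 0.13113326 0.21926093] [ 2.18510127e-01 -7.22189256e-02  1.99309224e+00 -8.64189455e-04
  1.22178214e+00 -1.04946917e+00] [-0.26365721  0.29145012 -0.14953682] 0.027979586104752756 10.575
468 ((476.69256591796875, 132.7467041015625), 7.887350082397461) [0.47568809 0.13304602 0.1358037 ]
([115.8, 0.4, -0.3], [-0.002, 0.0, 0.001])
```

View pics/wrist8.png

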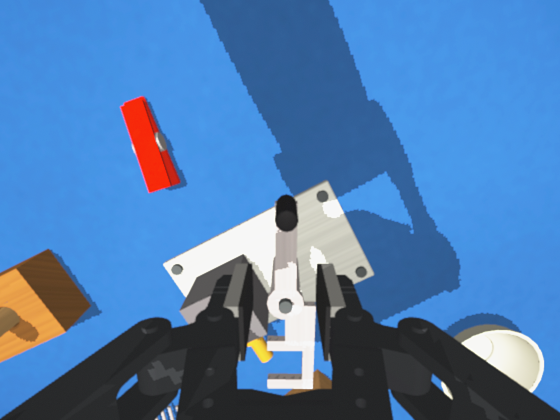

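The handle top is at (286,203), in line between the jaws, about 0.132 in y. I'll descend around it.

>>> {"fn": "step_arm", "kwargs": {"deltas": [[[30, 0.6, -0.5, 0, 0, 0, 32], [65, 0.6, -0.5, 0, 0, 0, 32], [95, 0.6, -0.5, 0, 0, 0, 32], [112, 0.6, -0.5, 0, 0, 0, 32], [112, 0.6, -0.5, 0, 0, 0, 24], [112, 0.6, -0.5, 0, 0, 0, 24]]]}}

```text
time_s: 11.38
tcp_pos: [0.4783, 0.1319, 0.109]
eef_rot: [0.7, 0.107, 0.698, -0.107]
contact_force: [-0.7, -0.7, 0.2]
finger_gap: 0.0241
```

```bash
python3 - <<'E'
from h import *
st,R=cur();print(st['tcp_pos'],st['contact_force'],st['finger_gap'],st['time_s'])
snap('wrist','wrist9')
P=np.array([.5633,.1048])
a0=np.radians(162.7)
for th in np.r_[np.arange(0.15,1.1,.15),1.1,1.13]:
    a=a0-th; p=P+.0905*np.array([np.cos(a),np.sin(a)])
    print(round(th,2),delta((p[0],p[1],st['tcp_pos'][2]),a-np.pi/2))
E
```

```text
[0.47832877 0.13187106 0.10901902] [-0.7208819  -0.68545133  0.24327754] 0.024145615123215457 11.375
0.15 ([0.3, 12.8, -0.5], [0.149, 0.003, -0.001])
0.3 ([0.3, 26.0, 2.5], [0.299, 0.003, -0.001])
0.45 ([0.3, 38.7, 7.5], [0.449, 0.002, -0.001])
0.6 ([0.3, 50.4, 14.3], [0.599, 0.002, -0.001])
0.75 ([0.4, 61.0, 22.8], [0.749, 0.002, -0.002])
0.9 ([0.4, 70.2, 32.7], [0.899, 0.002, -0.002])
1.05 ([0.4, 77.8, 43.9], [1.049, 0.002, -0.002])
1.1 ([0.5, 80.0, 47.9], [1.099, 0.002, -0.002])
1.13 ([0.5, 81.2, 50.3], [1.129, 0.002, -0.002])
```

View pics/wrist9.png

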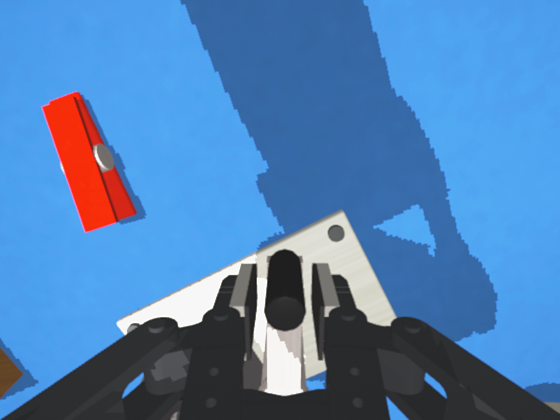

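The handle at (286,290) sits between the pads. I'll swing the lever along its arc.

>>> {"fn": "step_arm", "kwargs": {"deltas": [[[0, 6, -0.5, 0.07, 0, 0, 24], [0, 12.8, -0.5, 0.15, 0, 0, 24], [0, 20, 0.8, 0.23, 0, 0, 24], [0, 26, 2.5, 0.3, 0, 0, 24], [0, 38.7, 7.5, 0.45, 0, 0, 24], [0, 50.4, 14.3, 0.6, 0, 0, 24], [0, 61, 22.8, 0.75, 0, 0, 24], [0, 66, 27.5, 0.83, 0, 0, 24], [0, 70.2, 32.7, 0.9, 0, 0, 24], [0, 70.2, 32.7, 0.9, 0, 0, 24]]]}}

```text
time_s: 12.68
tcp_pos: [0.5318, 0.1896, 0.1107]
eef_rot: [0.584, 0.401, 0.582, -0.399]
contact_force: [-0.7, 0.1, -0.2]
finger_gap: 0.0245
```

```bash
python3 - <<'E'
from h import *
st,R=cur();print(st['tcp_pos'],st['contact_force'],st['finger_gap'],st['time_s'])
s=snap('wrist','wrist10')
P=np.array([.5633,.1048])
a0=np.radians(162.7)
for th in (1,1.1,1.15,1.2):
    a=a0-th; p=P+.0905*np.array([np.cos(a),np.sin(a)])
    print(round(th,2),delta((p[0],p[1],st['tcp_pos'][2]),a-np.pi/2))
E
```

```text
[0.53177755 0.18961389 0.11069041] [-0.71643606  0.05539092 -0.17942768] 0.02452143114642484 12.675
1 ([-0.1, 8.1, 0.5], [0.1, 0.001, -0.005])
1.1 ([-0.1, 17.1, 1.8], [0.2, 0.001, -0.005])
1.15 ([-0.0, 21.5, 2.8], [0.25, 0.001, -0.005])
1.2 ([-0.0, 25.8, 4.1], [0.3, 0.001, -0.005])
```

View pics/wrist10.png

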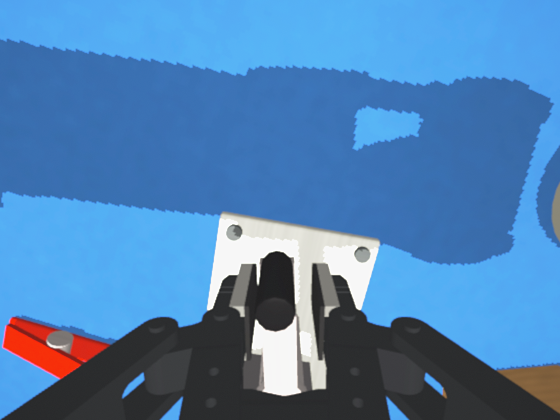

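The handle is at (276,290) against the trailing pad and following. I'll finish the swing to the stop.

>>> {"fn": "step_arm", "kwargs": {"deltas": [[[0, 5, 0.2, 0.06, 0, -0.003, 24], [0, 10, 0.7, 0.12, 0, -0.003, 24], [0, 14, 1.3, 0.16, 0, -0.003, 24], [0, 17.5, 1.8, 0.2, 0, -0.003, 24], [0, 20, 2.3, 0.22, 0, -0.003, 24], [0, 22, 2.8, 0.23, 0, -0.003, 24], [0, 22, 2.8, 0.23, 0, -0.003, 24]]]}}

```text
time_s: 13.6
tcp_pos: [0.5506, 0.1944, 0.1107]
eef_rot: [0.533, 0.463, 0.534, -0.465]
contact_force: [-8.0, -1.0, 5.0]
finger_gap: 0.0241
```

```bash
python3 - <<'E'
from h import *
st,R=cur();print(st['tcp_pos'],st['contact_force'],R[:,1],st['finger_gap'],st['time_s'])
s=snap('wrist','wrist11');snap('top','top11')
E
```

```text
[0.55063471 0.19435625 0.11070005] [-8.0267167  -1.01863943  5.01712927] [ 0.99024519  0.13928968 -0.00358481] 0.02411860897369882 13.6
```

View pics/wrist11.png

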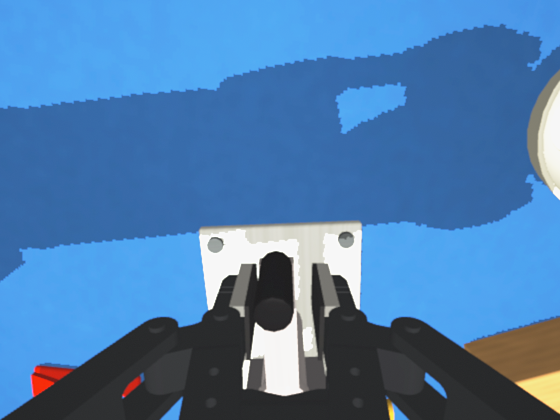

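An 8 N reaction, well above the 1.5 N turning force, means the end stop is reached. I'll centre, open and lift clear.

>>> {"fn": "step_arm", "kwargs": {"deltas": [[[0, -3.5, 0, 0, 0, 0, 24], [0, -4, 0, 0, 0, 0, 36], [0, -4, 0, 0, 0, 0, 36], [-10, -4, 0, 0, 0, 0, 36], [-50, -4, 0, 0, 0, 0, 36], [-100, -4, 0, 0, 0, 0, 36], [-110, -4, 0, 0, 0, 0, 36], [-110, -4, 0, 0, 0, 0, 36]]]}}

```text
time_s: 14.7
tcp_pos: [0.5479, 0.1942, 0.2223]
eef_rot: [0.534, 0.464, 0.534, -0.464]
contact_force: [0.0, 0.4, 0.2]
finger_gap: 0.0358
```

```bash
python3 - <<'E'
from h import *
st,R=cur();print(st['tcp_pos'],st['contact_force'],st['finger_gap'],st['time_s'])
s=snap('wrist','wrist12');W=world(s)
P=W[(W[...,2]>.129)&(W[...,2]<.145)&(np.hypot(W[...,0]-.547,W[...,1]-.193)<.025)]
c,r=cv2.minEnclosingCircle(P[:,:2].astype(np.float32)*1000);print('handle',c,r)
d=np.array(c)/1000-[.5633,.1048];print('lock est',np.hypot(*d),np.radians(162.7)-np.arctan2(d[1],d[0]), 'vs manifold axis',1.1-(np.arctan2(d[1],d[0])-np.radians(100.1)))
s=snap('side','side12');cv2.imwrite('pics/s12z.png',cv2.resize(s['pixels'][80:250,160:310,::-1],None,fx=3.5,fy=3.5,interpolation=2))
W=world(s);H=W[...,2];P=W[(H>.195)&(H<.21)&(np.hypot(W[...,0]-.574,W[...,1]-.04)<.02)];print('tube top side',len(P),P[:,2].mean() if len(P) else '')
E
```

```text
[0.54788284 0.19419243 0.22230379] [0.03979053 0.36236519 0.22959225] 0.03578359636587625 14.7
handle (546.4890747070312, 193.41534423828125) 8.038985252380371
lock est 0.0901958227617824 1.0813755073214952 vs manifold axis 1.0887993955730453
tube top side 71 0.19932629936591909
```

View pics/s12z.png

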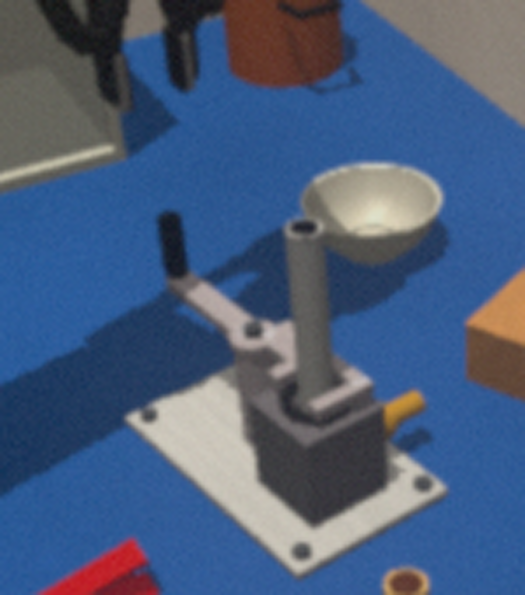

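View pics/wrist12.png

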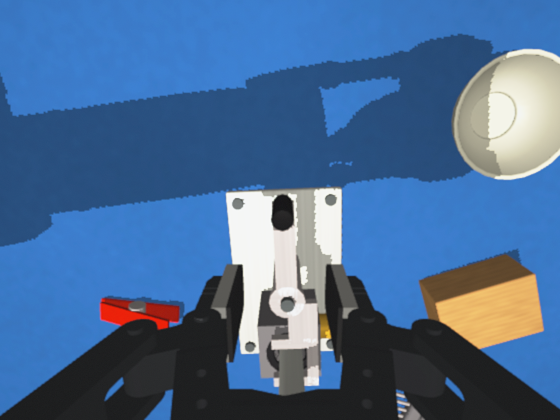

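The fork is closed about the tube, which stands upright with its top at about 0.199–0.200 m. The lever is at about 1.09 rad and the gripper is clear at 0.222 m. I'm handing the job in.

```bash
python3 -c "
from workcell import ctrl
print(ctrl.state()['qvel'].round(4)); print(ctrl.finish_job())"
```

```text
[ 0.0012  0.0145  0.0162  0.0019 -0.0011 -0.001 ]
the job is handed in; nothing more can be done
None
```

The riser tube is home in the port and the lock lever is swung to its stop. I handed the job in at about 15 s; the interface gave no verdict.

- **Tube home:** it stopped at the predicted depth with 15 N of reaction, while the lever was still open. The wrist camera put its top at 0.200 m and the side camera at 0.199 m, against 0.200 m expected. In the last side view it stands upright.
- **Lever locked:** I swung it until it pushed back with about 8 N, well above the 1.5 N it takes to turn. From the handle position its angle is 1.08 to 1.09 rad, against 1.1 rad at the stop. The fork is seen closed about the tube.
- **Robot clear:** the gripper is lifted off at 0.222 m with contact force near zero.
- **Other objects:** I steered clear of them and none looked moved in the pictures I viewed, but I did not measure their final positions.

**Checks that disagreed or failed:**
- The side and top cameras differed by up to 3 mm on the port. I used the top and wrist readings, which agreed within about 1 mm.
- A top-camera check of the tube top after release gave no points, so I relied on the wrist and side views.

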